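# Swing the register bar into line about its pivot post

## Task

The blue register bar lies loose and askew on the white board. Push its notched end up against the capped steel post, then, keeping the notch on the post all the way, swing the bar round the post, away from the robot, past the sprung roller until the roller has snapped in behind it and the bar is pressed firmly home against the black rubber stop pad (over 10 N); then let go. How far the adjustable stop is set out is not known, so feel for it, and never push the bar on the post or the stop with over 40 N; leave the red ink jar, the tape roll and the spare knob alone.

Things in the scene. Friction and masses are not known exactly. Their poses are not given: they have to be found in the camera images.
- board: white register board fixed to the table, 305 x 330 x 8 mm, top 8 mm above the table; place and yaw vary. Origin at table level; the plate spans -165 to +140 mm in its x, -190 to +140 mm in its y. Board x points roughly away from the robot, y left, z up. The home line of the bar runs from the post along board -y
- post_mid (a point): axis of the fixed steel post (18 mm diameter; board x +60, y +110 mm), 14 mm above the board's top. Its cap, 28 mm diameter, spans 31.5 to 37 mm above the board's top: the bar slides in under it sideways and cannot be lowered over the post
- bar: loose blue metal bar, about 236 x 30 x 28 mm, 0.25 to 0.5 kg, flat on the board. Origin half-way along, on its underside; y along it to the notched end, z up. +y end: upright 90 degree V notch, mouth 21 mm wide, self-centring on the post; -y end: half round, radius 15 mm. Home: its y along board y within 3 degrees. Start: 0.5 to 0.9 rad clockwise of that from above, notch 25 to 90 mm from the post
- bar_centre (a point): centre of the bar, half-way up (14 mm above its underside), axes as the bar's. Grip across the 30 mm width; a grip 20 to 35 mm from here towards the round end keeps the fingers clear of post and stop when home
- bar_notch (a point): on the bar's centre line, 107.5 mm from bar_centre towards the notch, half-way up: lies on the post's axis when the V is fully seated
- bar_end (a point): centre of the bar's half round end, on the centre line 107.5 mm from bar_centre, half-way up. It swings towards board +x
- post: the steel pivot post; origin on its axis at the board's top, axes as the board's
- stop_block: dark steel guide block, 34 x 70 x 30 mm, fixed at board x +120, y -112 mm (origin under its centre, on the board's top; axes as the board's). It carries an aluminium slide with the rubber stop pad and the sprung roller. The slide is locked, but set up to 8 mm either way along board x from its middle setting, differently each time and NOT measured. All at most 36 mm above the board's top
- pad_nominal (a point): centre of the stop pad's face for the middle setting of the slide (true face: up to 8 mm either way along board x). The pad, 22 x 22 mm, faces board -x and meets the bar's side 185 mm from the post. With the middle setting the bar home lies exactly along board y. The pad is stiff: once met, the force rises quickly, and a tight grip that twists the bar adds to it
- roller_nominal (a point): axis of the upright brass roller (12 mm diameter) for the middle setting; it shifts along board x with the pad. A 5 to 12 N spring lets it retreat along board -y. Over about 30 mm of travel of the round end it resists with up to 6 to 8 N (sideways, at the round end); the crest is passed about 13 mm before the pad is met, then it pushes the bar on to post and pad
- red_jar: small ink jar with red lid, 67 mm diameter, 62 mm high, on the table right of the board, origin under its centre
- tape_roll: roll of tape, 72 mm diameter, 18 mm high, on the table left of the board, origin under its centre
- knob_spare: black star knob, 47 mm across, 27 mm high, lying on the board's near left corner, origin under its centre

How it is judged:
By the outcome, as a careful person would: the job done as asked, in the order asked, and still so for the second after the job is handed in, with the robot touching nothing.
It also fails if it takes over 72 s, if anything falls off the work surface, if the arm or the gripper's body presses on something with over 40 N, if the wrist force passes 120 N, or if a joint passes its speed limit or range.

## Robot

A 6-joint arm with a two-finger parallel gripper is mounted at the origin on a cart in front of the work surface, level with it; the furniture and walls round the work are solid. World frame = base frame: x ahead of the robot, y to its left, z up, the work surface at z = 0. Lengths are in m, angles in degrees, forces in N, time in s.
With the tool pointing down it reaches from about 0.25 to 0.725 m from the base axis. Payload 9.7 kg.
Tool frame: the origin (TCP) lies at the very end of the fingers, on their centre line; the grasp point (between the pads) lies 19 mm behind it; z points along the fingers, y is the direction in which the jaws open and shut (so a half turn about z gives the same grasp; the last joint's range is limited). The gripper opens to 85 mm and grips with 20 to 120 N. Pads are 22 mm wide; open, the fingers measure 114 mm over their backs; the gripper's body (76 mm by 85 mm) begins 54 mm behind the grasp point. The pads swing forward as they close: fully open they stand 13 mm farther back than shut.
Start: joints at [74.37, 4.979, 10.078, 95.1, 0, 90], TCP at [0.148, 0.53, 0.231] pointing down, gripper open.
Joint ranges: [-179.16, 179.16], [-48.56, 103.87], [-65.8, 70.77], [-126.05, 130.52], [-82.76, 87.17], [-180, 180]. Speed limits (degrees/s): [127.2, 127.2, 147.25, 180, 180, 180].

## Interface

Orientations are given as [roll, pitch, yaw] about the fixed x, y, z axes, in that order (R = Rz(yaw) Ry(pitch) Rx(roll)).
In Python, from workcell import bot gives the robot as it stands. The module is installed in compiled form; this text tells all that it offers.
- The arm moves only by the tool step_arm, never from a script. Its arguments are lists of equal length, an entry for each row: "dr": the turn, a rotation vector about the tool's x, y, z in rad, a list of three; "xyz": the shift along the tool's x, y, z in units of 40 mm (1.0 is 40 mm), a list of three; "gripper": the opening, from 0 (shut) to 1 (fully open). In form: {"dr": [[wx, wy, wz], ...], "xyz": [[x, y, z], ...], "gripper": [gripper, ...]}. A call has exactly 8 rows; each row is the pose to reach, as a shift and turn from the pose commanded when the call began, along the tool's axes at that moment; what a row does not reach only later rows make up. A row lasts 1/10 s, in which the tool goes at most 50 mm and 8.59 degrees, less where a joint would pass 70% of its speed; a pose out of reach is approached as far as the arm can. A call with a gripper value outside its range is refused whole. The fingers move at their own pace and stop on an object; "squeeze" is the grip in N (left out, the last holds). Time passes only in rows, so rows that repeat a pose let the fingers close, or fill a call up. It gives the time, the measured TCP pose, the force and the opening at its end, in the units of the state.
- bot.get_obs(): the state, without advancing time (a new reading comes with each control period).
- bot.camera(name): name is "side" or "top"; returns a dict with "image" (420x560x3 uint8, red, green, blue), "camera_matrix" (3x3 intrinsics, pixels), "R" (3x3) and "t" (3): a world point X has camera coordinates R X + t. Camera axes: x right, y down, z forward; pixel columns grow to the right and rows downward; lengths in m; the calibration is good to about 2 mm. A picture is of the moment at which its call begins. There is no depth.
- bot.job_done(): hands the job in, once; it reports no verdict.
Trained networks look in a picture, given as the dict that the camera call returned (one of the last four; its "shot" number tells which), for a name from the list of things; names that differ only in an ending like _2 or _b are one class to them, and where a whole thing is asked for, a point or a joint stands for the part that bears it (a point fixed in the world has none). Each returns a list of dicts, best first, with "p" (0 to 1); they miss things now and then, are a little off and sometimes report something else, mostly with a low value. They report only what shows in the picture. A call takes as long as a camera call.
- bot.regions_of(picture, thing): "region" (420x560 bool, what is visible of it) and "box" ([centre column, centre row, width, height] in pixels, round what is visible of it).
The state is a dict: "time": time; "q": joint angles; "qd": joint speeds; "joint_efforts": joint torques, N m; "ee_pos": TCP position; "tcp_rot": TCP orientation; "wrist_force": force on the tool from outside, world axes, zero at the start; "torque": the same for the moment, N m; "opening": finger opening in m.
Only numpy, scipy, OpenCV 4.12 (cv2) and the standard library are available. Lean on these libraries where they do the work, as an engineer would, in place of code of your own. Each camera call takes 0.05 s, during which the arm holds its last target.

## Working session

There is one attempt and no reset: what is moved stays moved. The work goes in short steps, Python scripts to look and compute and a tool call to move; the robot and the scene stay as the last step left them, time stands still between calls to the robot, and variables do not carry over. Pictures are saved under pics/ and viewed, and the job is handed in when it is done.

Besides the shell and the picture viewer there is one more tool, called after ">>>" as name(argument=value, ...), one argument or row to a line, values as JSON. step_arm: Moves the arm, as the interface text tells. Its arguments: {"type":"object","properties":{"dr":{"type":"array"},"xyz":{"type":"array"},"gripper":{"type":"array"},"squeeze":{"type":"number"}},"required":["dr","xyz","gripper"]}

```bash
mkdir -p pics; ls
cat > h.py <<'E'
import numpy as np, cv2, pickle
from workcell import bot
def shot(name,fn):
    p=bot.camera(name); cv2.imwrite('pics/'+fn,p["image"][:,:,::-1]); return p
def ray(p,uv,z):
    K=np.array(p["camera_matrix"]);R=np.array(p["R"]);t=np.array(p["t"])
    d=R.T@np.linalg.solve(K,[uv[0],uv[1],1.]); c=-R.T@t
    return c+d*(z-c[2])/d[2]
def proj(p,X):
    K=np.array(p["camera_matrix"]);x=K@(np.array(p["R"])@np.array(X)+np.array(p["t"])); return x[:2]/x[2]
E
python3 - <<'E'
from h import *
o=bot.get_obs();print(o)
for n in("side","top"):
    p=shot(n,n+"0.png"); print(n,p["shot"],np.round(-np.array(p["R"]).T@p["t"],3), np.round(p["R"],3).tolist())
    for th in("board","bar","post","stop_block","red_jar","tape_roll","knob_spare"):
        for r in bot.regions_of(p,th)[:2]: print(th,round(r["p"],2),np.round(r["box"],1),r["region"].sum())
E
```

```text
pics
{'time': 0.0, 'q': array([ 7.43701732e+01,  5.01237203e+00,  1.00331497e+01,  9.50992328e+01,
       -6.66251656e-04,  9.00012435e+01]), 'qd': array([-0.06297947,  0.04613445, -0.00602891,  0.00134973, -0.01514247,
       -0.05988815]), 'joint_efforts': array([ 2.57096413e-03, -5.20392823e+01,  4.64797354e+01,  1.64259440e-02,
        1.14539894e-04, -1.57554030e-05]), 'ee_pos': array([0.14812198, 0.52943675, 0.23055918]), 'tcp_rot': array([-1.79921545e+02,  6.67953752e-04,  1.64368931e+02]), 'wrist_force': array([-0.53070839, -0.09475628, -0.17671831]), 'torque': array([-0.00731708,  0.00742653,  0.05664177]), 'opening': 0.08513472945957166}
side 1 [0.279 0.638 0.46 ] [[-0.907, -0.421, 0.014], [-0.209, 0.421, -0.883], [0.366, -0.803, -0.47]]
board 0.95 [277.3 259.4 194.6 120.5] 12165
board 0.32 [321.  192.6  28.2  34.1] 735
bar 0.6 [306.6 249.8 108.1  42.1] 2158
post 0.75 [225.4 269.3  19.6  24.2] 355
post 0.41 [259.8 214.1  63.9  31. ] 1222
stop_block 0.93 [261.2 215.5  61.9  29.2] 1144
stop_block 0.55 [306.4 248.3 102.4  46.8] 2123
red_jar 0.91 [320.9 193.8  26.4  36.3] 749
red_jar 0.41 [306.3 250.4 104.4  44.8] 2138
tape_roll 0.82 [289.7 328.4  48.   39.7] 1527
tape_roll 0.22 [225.2 270.4  19.3  27.1] 353
knob_spare 0.74 [290.7 328.1  43.2  39.2] 1514
knob_spare 0.62 [331.2 288.9  24.8  20.5] 487
top 2 [ 0.378 -0.062  1.19 ] [[0.008, -1.0, 0.012], [-0.983, -0.01, -0.185], [0.185, -0.01, -0.983]]
bar 0.95 [252.5 253.2  74.4  61.9] 1162
post 0.5 [200.2 212.7  14.    9.3] 138
post 0.19 [254.3 236.2 138.1 136.3] 14009
stop_block 0.58 [291.2 193.8  50.   42.7] 1068
red_jar 0.88 [352.4 227.9  27.   26.1] 592
tape_roll 0.68 [169.9 274.   29.6  29.2] 551
knob_spare 0.47 [209.1 285.1  16.2  16.9] 222
```

Run:
```python
import cv2
a=cv2.imread('pics/top0.png')[150:330,140:380]; cv2.imwrite('pics/top0z.png',cv2.resize(a,None,fx=3.3,fy=3.3,interpolation=cv2.INTER_CUBIC))
a=cv2.imread('pics/side0.png')[160:360,160:420]; cv2.imwrite('pics/side0z.png',cv2.resize(a,None,fx=3,fy=3,interpolation=cv2.INTER_CUBIC))
```

```text
(no output)
```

View pics/top0z.png

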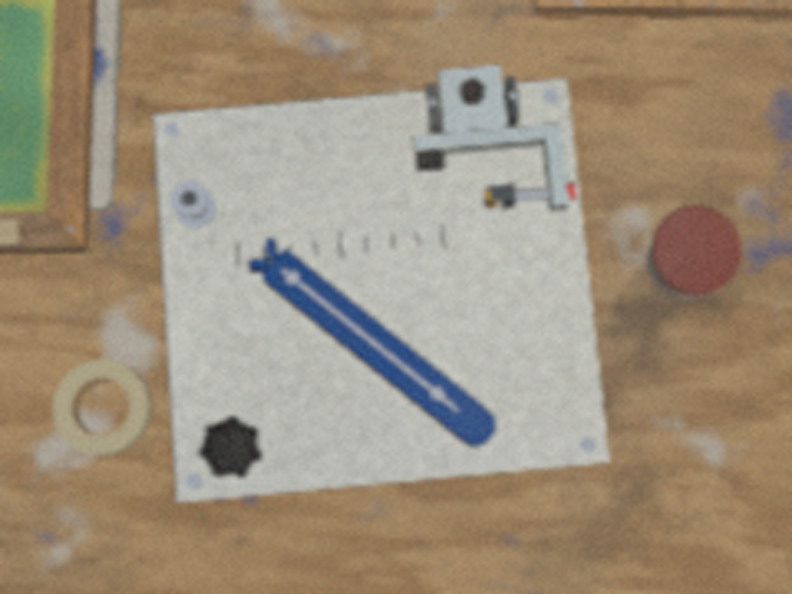

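View pics/side0z.png

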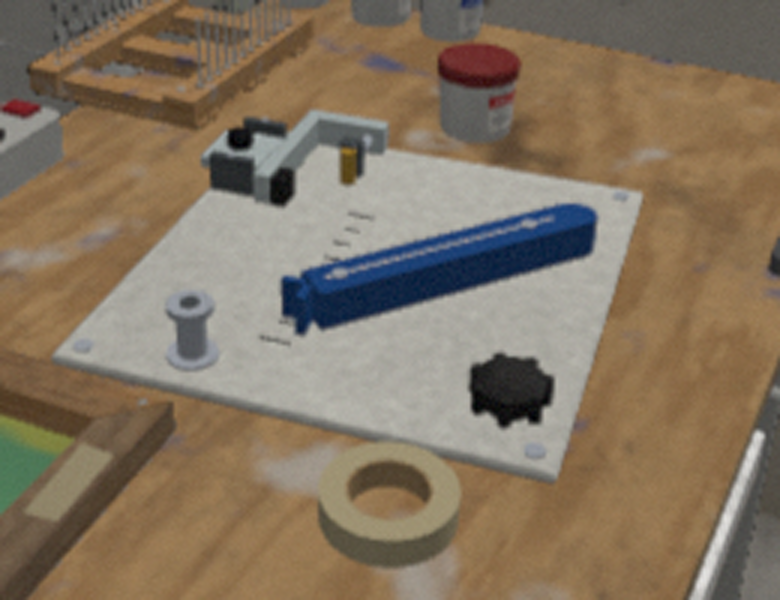

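The pictures show the board, with the post at the upper left (zoomed top 193,203). The stop with its pad is at about 430,160 and the roller at 492,196. The bar runs from the notch at 268,258 to the round end at 475,428. Next I'll fit the board and bar poses numerically using both views.

```bash
cat >> h.py <<'E'
from scipy.optimize import minimize, least_squares
def bar_pts(x,y,th,z0=0.008):
    # th: direction of bar +y axis in world. returns outline points low & top
    a=np.linspace(-np.pi/2,np.pi/2,9)
    # notched-end overall: 236 total; round end centre at -107.5 -> tip -122.5 ; notch tip +113.5
    o=[(-15,113.5),(15,113.5)]+[(15*np.cos(t-np.pi/2+np.pi/2),0) for t in []]
    arc=[(15*np.sin(-t),-107.5-15*np.cos(t)) for t in a]
    o=np.array([(-15,113.5),(15,113.5)]+arc[:])/1000
    u=np.array([np.cos(th),np.sin(th)]); v=np.array([u[1],-u[0]])
    P=np.array([x,y])+o[:,:1]*v+o[:,1:]*u
    return np.vstack([np.c_[P,np.full(len(P),z0)],np.c_[P,np.full(len(P),z0+.028)]])
def hullmask(p,X,s=4):
    uv=np.array([proj(p,q) for q in X]); m=np.zeros((420*s,560*s),np.uint8)
    h=cv2.convexHull(((uv+.5)*s).astype(np.float32)).astype(np.int32); cv2.fillConvexPoly(m,h,1)
    return cv2.resize(m.astype(np.float32),(560,420),interpolation=cv2.INTER_AREA)
def blue(p):
    im=p["image"].astype(int); return ((im[...,2]-im[...,0]>45)&(im[...,2]-im[...,1]>20)).astype(np.float32)
def fitbar(ps,x0,box=None):
    ms=[]
    for p in ps:
        b=blue(p).astype(np.uint8); b=cv2.morphologyEx(b,cv2.MORPH_CLOSE,np.ones((5,5),np.uint8))
        n,l,st,_=cv2.connectedComponentsWithStats(b); 
        q=proj(p,[x0[0],x0[1],.036]); 
        k=max(range(1,n),key=lambda i:st[i,4]-(0 if (l==i)[int(q[1])-12:int(q[1])+12,int(q[0])-12:int(q[0])+12].any() else 1e6))
        ms.append((l==k).astype(np.float32))
    def f(v):
        c=0
        for p,m in zip(ps,ms):
            h=hullmask(p,bar_pts(*v)); c+=1-np.minimum(h,m).sum()/np.maximum(h,m).sum()
        return c
    r=minimize(f,x0,method='Nelder-Mead',options=dict(initial_simplex=np.array([x0]+[np.array(x0)+d for d in np.diag([.01,.01,.1])]),xatol=1e-4,fatol=1e-4))
    return r.x,r.fun/len(ps)
E
python3 - <<'E'
from h import *
S=shot("side","s1.png");T=shot("top","t1.png")
tz=lambda a,b:((a)/3.3+140-.35,(b)/3.3+150-.35); sz=lambda a,b:(a/3+160-.33,b/3+160-.33)
C=[(.14,.14),(.14,-.19),(-.165,-.19),(-.165,.14)]
tc=[tz(153,114),tz(567,79),tz(609,461),tz(177,499)]
sc=[sz(54,357),None,sz(642,192),sz(556,470)]
def B(v,X): 
    c,s=np.cos(v[2]),np.sin(v[2]); return np.array([v[0]+c*X[0]-s*X[1],v[1]+s*X[0]+c*X[1],X[2]])
def res(v,which=(0,1)):
    r=[]
    for p,cc,k in((T,tc,0),(S,sc,1)):
        if k in which:
            for c,q in zip(C,cc):
                if q is not None: r+=list(proj(p,B(v,[*c,.008]))-q)
    return r
for w in((0,),(1,),(0,1)):
    r=least_squares(res,[.45,0,0],args=(w,)); print(w,np.round(r.x,4),np.degrees(r.x[2]),np.round(r.fun,1))
v=r.x
for nm,p,c in(("top",T,tz(193,203)),("side",S,sz(190,302))):
    print(nm,"cap world at z45",ray(p,c,.045), "pred",B(v,[.06,.11,.045]))
for nm in ([S,T],[S],[T]):
    x0=[.43,0,2.5]
    g=ray(T,(252.5,253.2),.036); n=ray(T,tz(268,258),.036);e=ray(T,tz(475,428),.036);x0=[g[0],g[1],np.arctan2(n[1]-e[1],n[0]-e[0])]
    b,f=fitbar(nm,x0); print("bar",np.round(b,4),np.degrees(b[2]),f)
    if len(nm)==2: bb=b
for p,n in((S,"side"),(T,"top")):
    im=cv2.resize(p["image"][:,:,::-1],None,fx=3,fy=3)
    L=lambda X:tuple(int(z) for z in (proj(p,X)*3+1.5))
    for X in bar_pts(*bb): cv2.circle(im,L(X),2,(0,255,255),-1)
    for X in [(.06,.11,.045),(.06,.11,.008),*[(*c,.008) for c in C]]: cv2.circle(im,L(B(v,X)),3,(0,0,255),-1)
    im=im[480:1080,480:1260] if n=="side" else im[450:1000,420:1140]
    cv2.imwrite(f"pics/ov_{n}.png",im)
np.save("board.npy",v);np.save("bar0.npy",bb)
E
```

```text
(0,) [0.5741 0.0034 0.0984] 5.637013067371835 [-0.1 -0.7  0.3 -0.7  0.4  0.3 -0.5  0.9]
(1,) [0.5731 0.0045 0.1061] 6.080334368481474 [-1.4 -1.   0.4 -1.3  0.9  0.8]
(0, 1) [0.5734 0.0037 0.102 ] 5.84258780585394 [-0.4 -0.3 -0.1 -0.7  0.5  0.3 -0.4  1.4 -1.4 -1.5  0.6 -1.3  0.4  0.6]
top cap world at z45 [0.61859866 0.11615116 0.045     ] pred [0.6219377  0.11921702 0.045     ]
side cap world at z45 [0.62144087 0.12113668 0.045     ] pred [0.6219377  0.11921702 0.045     ]
bar [ 0.5155 -0.0209  0.9009] 51.61819889891771 0.2020074427127838
bar [ 0.5139 -0.0238  0.9539] 54.654415255221075 0.17848795652389526
bar [ 0.5178 -0.0197  0.9032] 51.7501817328603 0.2130143642425537
```

View pics/ov_side.png

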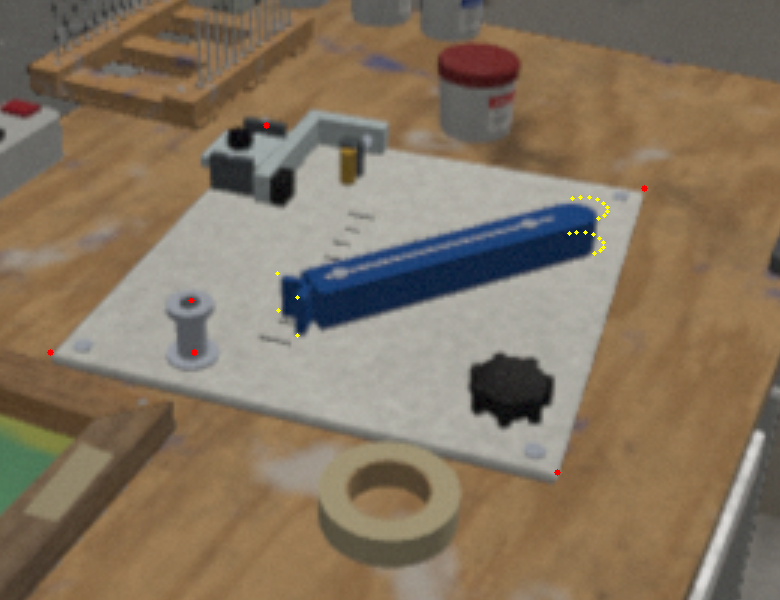

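View pics/ov_top.png

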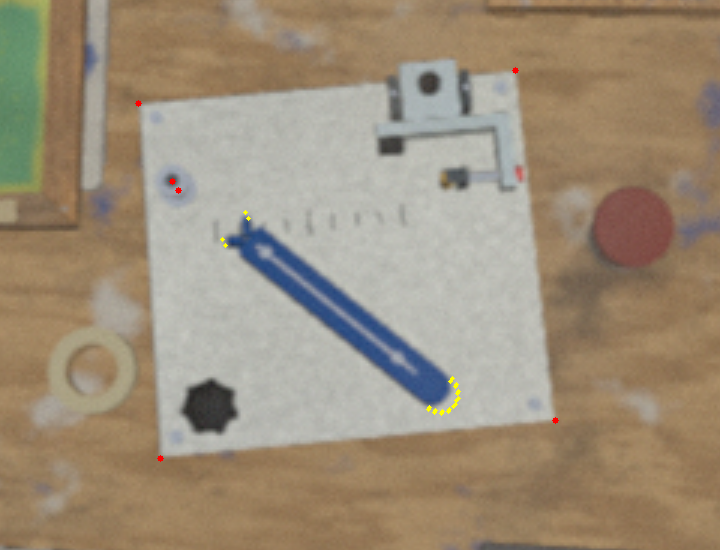

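The board fits well, and its red dots land on the corners and the cap. The bar model is too long at the notch end, so I'll fit the bar's extents as free parameters.

Run:
```python
from h import *
S=shot("side","s2.png");T=shot("top","t2.png")
for p,n,(x0,x1,y0,y1) in((S,"s",(240,370,215,285)),(T,"t",(205,300,210,295))):
    im=p["image"].astype(int); m=(((im[...,2]-im[...,0]>40)).astype(np.uint8)*255)
    a=np.vstack([im[y0:y1,x0:x1,::-1].astype(np.uint8),cv2.cvtColor(m[y0:y1,x0:x1],cv2.COLOR_GRAY2BGR)])
    f=4 if n=="s" else 3.5
    cv2.imwrite(f"pics/z{n}.png",cv2.resize(a,None,fx=f,fy=f,interpolation=cv2.INTER_NEAREST)); print(a.shape)
```

```text
(140, 130, 3)
(170, 95, 3)
```

View pics/zs.png

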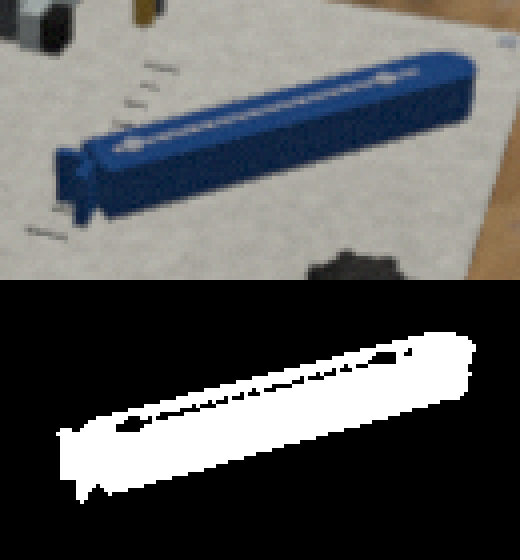

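View pics/zt.png

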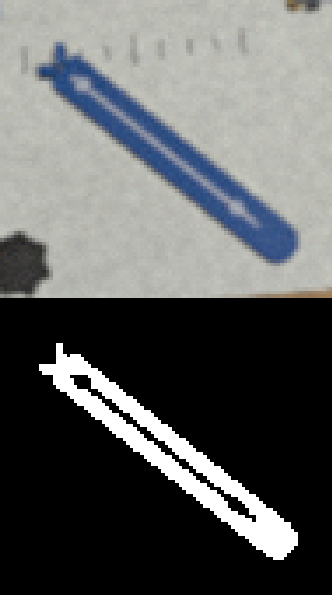

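```bash
cat >> h.py <<'E'
def barmask(p,v,s=4,z0=.008):
    x,y,th,L1=v[:4]; u=np.array([np.cos(th),np.sin(th)]); w=np.array([u[1],-u[0]]); m=np.zeros((420*s,560*s),np.uint8)
    a=np.linspace(-np.pi/2,np.pi/2,13)
    body=np.array([(-.015,L1),(.015,L1)]+[(.015*np.sin(t),-.1075-.015*np.cos(t)) for t in a])
    q=.0025; jr=np.array([(0,.0948),(.0105,.1053),(.0105+q,.1053-q),(q,.0948-q)])
    jl=jr*[-1,1]
    for o in(body,jr,jl):
        P=np.array([x,y])+o[:,:1]*w+o[:,1:]*u
        X=np.vstack([np.c_[P,np.full(len(P),z0)],np.c_[P,np.full(len(P),z0+.028)]])
        uv=np.array([proj(p,k) for k in X]); h=cv2.convexHull(((uv+.5)*s).astype(np.float32)).astype(np.int32); cv2.fillConvexPoly(m,h,1)
    return cv2.resize(m.astype(np.float32),(560,420),interpolation=cv2.INTER_AREA)
def bmask(p,x0):
    im=p["image"].astype(int); b=(im[...,2]-im[...,0]>40).astype(np.uint8); b=cv2.morphologyEx(b,cv2.MORPH_CLOSE,np.ones((3,3),np.uint8))
    n,l,st,_=cv2.connectedComponentsWithStats(b); q=proj(p,[*x0[:2],.036]).astype(int)
    c=np.bincount(l[q[1]-12:q[1]+13,q[0]-12:q[0]+13].ravel(),minlength=n); c[0]=0; m=(l==c.argmax()).astype(np.uint8)
    cs,_=cv2.findContours(m,cv2.RETR_EXTERNAL,cv2.CHAIN_APPROX_NONE); cv2.drawContours(m,cs,-1,1,-1); return m.astype(np.float32)
def fitbar2(ps,x0,ign=None):
    ms=[bmask(p,x0) for p in ps]; x0=np.array(x0)
    def f(v):
        return sum(((barmask(p,v)-m)**2).sum()/m.sum() for p,m in zip(ps,ms))
    r=minimize(f,x0,method='Nelder-Mead',options=dict(initial_simplex=np.array([x0]+[x0+d for d in np.diag([.01,.01,.05,.01][:len(x0)])]),xatol=5e-5,fatol=1e-4,maxiter=400))
    return r.x,r.fun/len(ps)
E
python3 - <<'E'
from h import *
S=shot("side","s3.png");T=shot("top","t3.png")
for k,ps in(("S",[S]),("T",[T]),("ST",[S,T])):
    b,f=fitbar2(ps,[.516,-.021,.9,.095]); print(k,np.round(b,4),np.degrees(b[2]),f)
np.save("bar0.npy",b)
v=np.load("board.npy")
from math import *
c,s=cos(v[2]),sin(v[2]); post=np.array([v[0]+c*.06-s*.11,v[1]+s*.06+c*.11]); print("post",post)
u=np.array([cos(b[2]),sin(b[2])]); n=b[:2]+.1075*u; print("notch",n,"end",b[:2]-.1075*u,"dist",np.linalg.norm(post-n),"angle from home",np.degrees(v[2]+pi/2-b[2]))
for p,n in((S,"side"),(T,"top")):
    im=cv2.resize(p["image"][:,:,::-1],None,fx=4,fy=4); m=cv2.resize(barmask(p,b),None,fx=4,fy=4)>.5
    cs,_=cv2.findContours(m.astype(np.uint8),cv2.RETR_EXTERNAL,cv2.CHAIN_APPROX_NONE); cv2.drawContours(im,cs,-1,(0,255,255),1)
    P=(proj(p,[*post,.045])*4+2).astype(int); cv2.circle(im,tuple(P),2,(0,0,255),-1)
    cv2.imwrite(f"pics/ov2_{n}.png",im[720:1320,720:1500] if n=="side" else im[640:1200,700:1450])
E
```

```text
S [ 0.5199 -0.0156  0.9314  0.0888] 53.36579223876165 0.11351305991411209
T [ 0.5207 -0.0143  0.8966  0.0905] 51.37055079603866 0.12578852474689484
ST [ 0.5201 -0.0156  0.8959  0.0905] 51.3327030549822 0.1272200644016266
post [0.6219377  0.11921702]
notch [0.58722074 0.06832379] end [ 0.45288937 -0.09954545] dist 0.061606722736111036 angle from home 44.50988475087174
```

View pics/ov2_side.png

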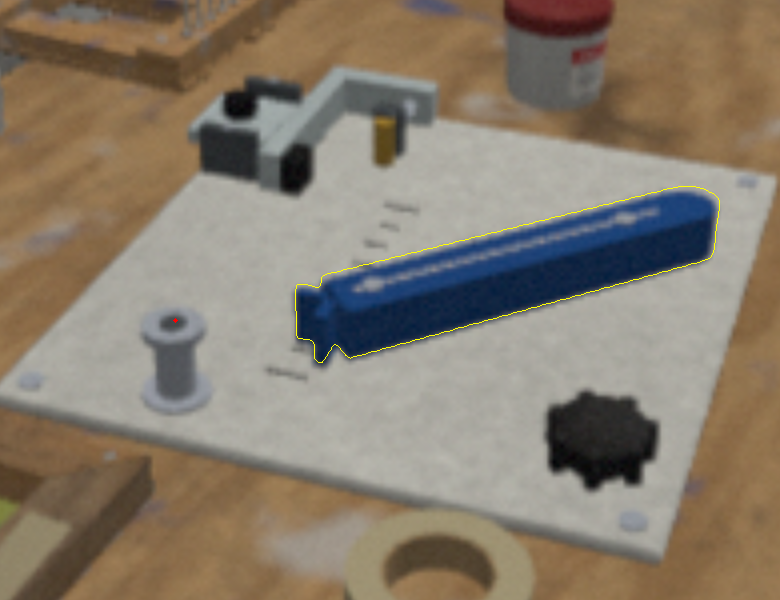

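View pics/ov2_top.png

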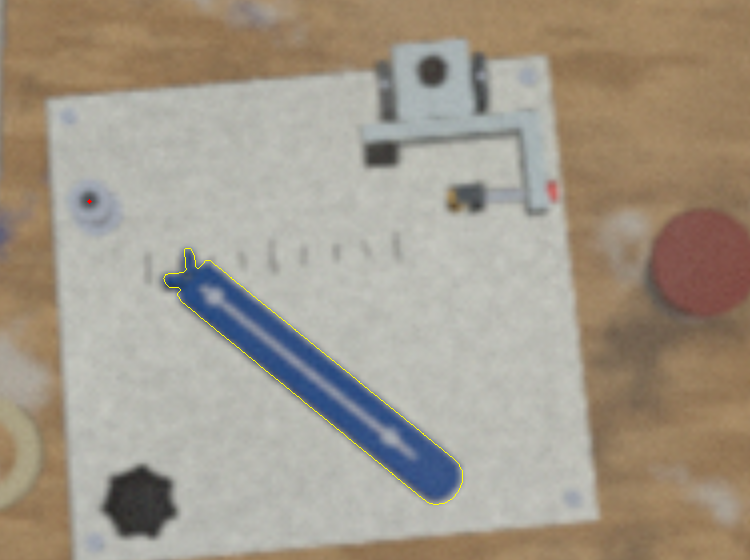

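Both overlays are tight. The notch is about 62 mm from the post and the bar is 44.5° clockwise of home, so I'll move above the grip point.

>>> step_arm(
  dr=[
    [0,0,0.14],
    [0,0,0.28],
    [0,0,0.42],
    [0,0,0.56],
    [0,0,0.7],
    [0,0,0.84],
    [0,0,0.98],
    [0,0,1.12],
  ],
  xyz=[
    [-0.8,-0.73,0.15],
    [-1.6,-1.46,0.3],
    [-2.4,-2.19,0.45],
    [-3.2,-2.92,0.6],
    [-4.0,-3.65,0.75],
    [-4.8,-4.38,0.9],
    [-5.6,-5.11,1.05],
    [-6.4,-5.84,1.2],
  ],
  gripper=[1,1,1,1,1,1,1,1],
  squeeze=30,
)

```text
time: 1.9
ee_pos: [0.3324, 0.2342, 0.1833]
tcp_rot: [180.0, -0.0, 99.9]
wrist_force: [0.6, 0.6, -0.4]
opening: 0.0854
```

```bash
cat >> h.py <<'E'
def tgt(xy,z,yaw,cmd=None):
    from scipy.spatial.transform import Rotation as Ro
    o=bot.get_obs(); p=np.array(o["ee_pos"]); R=Ro.from_euler('xyz',o["tcp_rot"],degrees=True)
    Rt=Ro.from_euler('xyz',[180,0,yaw],degrees=True)
    print("t",round(o["time"],2),"p",np.round(p,4),"rot",np.round(o["tcp_rot"],2),"F",np.round(o["wrist_force"],1),"M",np.round(o["torque"],2),"op",round(o["opening"],4),"q",np.round(o["q"],1))
    print("xyz",np.round(R.inv().apply(np.array([*xy,z])-p)/.04,3),"dr",np.round((R.inv()*Rt).as_rotvec(),3))
E
python3 -c "
from h import *
tgt((.5026,-.0375),.1,51.3)"
```

```text
t 1.9 p [0.3324 0.2342 0.1833] rot [ 1.7995e+02 -2.0000e-02  9.9890e+01] F [ 0.6  0.6 -0.4] M [ 0.03 -0.02  0.05] op 0.0854 q [ 35.2 -15.4 -14.1  91.2  -0.  115.3]
xyz [-7.423  3.025  2.082] dr [ 0.001 -0.001  0.848]
```

>>> step_arm(
  dr=[
    [0,0,0.14],
    [0,0,0.28],
    [0,0,0.42],
    [0,0,0.56],
    [0,0,0.7],
    [0,0,0.848],
    [0,0,0.848],
    [0,0,0.848],
  ],
  xyz=[
    [-1.1,0.45,0.3],
    [-2.2,0.9,0.6],
    [-3.3,1.35,0.9],
    [-4.4,1.8,1.2],
    [-5.5,2.25,1.5],
    [-6.5,2.65,1.8],
    [-7.42,3.02,2.08],
    [-7.42,3.02,2.08],
  ],
  gripper=[1,1,1,1,1,1,1,1],
)

```text
time: 2.7
ee_pos: [0.504, -0.0384, 0.098]
tcp_rot: [-179.9, 0.1, 51.4]
wrist_force: [-1.5, 1.2, -0.6]
opening: 0.085
```

```bash
python3 -c "
from h import *
tgt((.5026,-.0375),.011,51.3)"
```

```text
t 2.7 p [ 0.504  -0.0384  0.098 ] rot [-1.7993e+02  1.0000e-01  5.1370e+01] F [-1.5  1.2 -0.6] M [0.05 0.01 0.02] op 0.085 q [ -4.3  -1.5 -11.3  80.3  -0.  124.3]
xyz [-2.000e-03 -3.900e-02  2.176e+00] dr [-0.001  0.002  0.001]
```

>>> step_arm(
  dr=[
    [0,0,0],
    [0,0,0],
    [0,0,0],
    [0,0,0],
    [0,0,0],
    [0,0,0],
    [0,0,0],
    [0,0,0],
  ],
  xyz=[
    [0,0,0.5],
    [0,0,1.0],
    [0,0,1.4],
    [0,0,1.8],
    [0,0,2.0],
    [0,0,2.15],
    [0,0,2.15],
    [0,0,2.15],
  ],
  gripper=[1,1,1,1,1,1,1,1],
)

```text
time: 3.5
ee_pos: [0.5036, -0.0349, 0.0148]
tcp_rot: [180.0, -0.0, 51.6]
wrist_force: [-0.9, 0.1, 0.3]
opening: 0.0854
```

```bash
python3 -c "
from h import *
tgt((.5026,-.0375),.011,51.3)
p=shot('side','s4.png');im=cv2.resize(p['image'][140:360,140:420,::-1],None,fx=2.8,fy=2.8);cv2.imwrite('pics/s4z.png',im)"
```

```text
t 3.5 p [ 0.5036 -0.0349  0.0148] rot [ 1.7996e+02 -3.0000e-02  5.1620e+01] F [-0.9  0.1  0.3] M [0.02 0.01 0.03] op 0.0854 q [ -4.    0.3 -18.8  70.8  -0.  124.4]
xyz [-0.065  0.021  0.094] dr [ 0.001 -0.     0.006]
```

View pics/s4z.png

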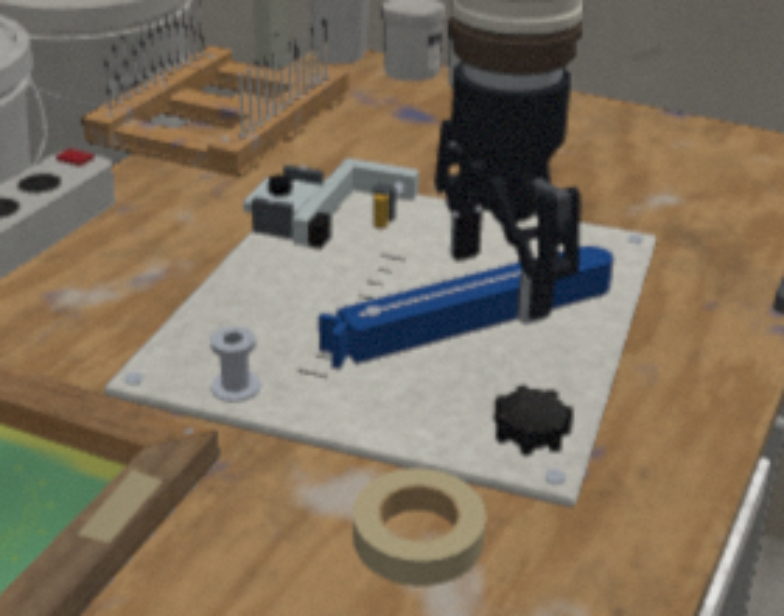

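The fingers straddle the bar and stay clear of everything else. I'll lower about 3 mm more and close.

>>> step_arm(
  dr=[
    [0,0,0],
    [0,0,0],
    [0,0,0],
    [0,0,0],
    [0,0,0],
    [0,0,0],
    [0,0,0],
    [0,0,0],
  ],
  xyz=[
    [0,0,0.08],
    [0,0,0.08],
    [0,0,0.08],
    [0,0,0.08],
    [0,0,0.08],
    [0,0,0.08],
    [0,0,0.08],
    [0,0,0.08],
  ],
  gripper=[0.8,0.6,0.4,0.2,0.2,0.2,0.2,0.2],
  squeeze=40,
)

```text
time: 4.35
ee_pos: [0.5033, -0.0349, 0.0111]
tcp_rot: [180.0, -0.0, 51.6]
wrist_force: [-2.3, 0.9, 5.7]
opening: 0.0293
```

```bash
python3 -c "
from h import *
tgt((.5026,-.0375),.011,51.3)
S=shot('side','s5.png');T=shot('top','t5.png')
im=cv2.resize(S['image'][140:360,140:420,::-1],None,fx=2.8,fy=2.8);cv2.imwrite('pics/s5z.png',im)
for i in range(3): bot.camera('top'); tgt((.5026,-.0375),.011,51.3)
"
```

```text
t 4.35 p [ 0.5033 -0.0349  0.0111] rot [ 1.800e+02 -1.000e-02  5.162e+01] F [-2.3  0.9  5.7] M [0.3  0.54 0.04] op 0.0293 q [ -4.    0.5 -19.1  70.4   0.  124.4]
xyz [-0.061  0.027  0.004] dr [ 0.    -0.     0.006]
t 4.5 p [ 0.5032 -0.0349  0.0111] rot [ 1.800e+02 -1.000e-02  5.162e+01] F [-3.   0.1  5.3] M [0.27 0.55 0.04] op 0.0294 q [ -4.    0.5 -19.1  70.4   0.  124.4]
xyz [-0.061  0.027  0.003] dr [ 0.    -0.     0.006]
t 4.55 p [ 0.5032 -0.0349  0.0111] rot [ 1.800e+02 -1.000e-02  5.162e+01] F [-1.7  0.5  4.8] M [0.22 0.59 0.1 ] op 0.0294 q [ -4.    0.5 -19.1  70.4   0.  124.4]
xyz [-0.06   0.027  0.004] dr [ 0.    -0.     0.006]
t 4.6 p [ 0.5032 -0.0349  0.0112] rot [ 1.800e+02 -1.000e-02  5.161e+01] F [-2.4  0.8  5.1] M [0.26 0.52 0.07] op 0.0291 q [ -4.    0.5 -19.1  70.4   0.  124.4]
xyz [-0.06   0.027  0.004] dr [ 0.    -0.     0.005]
```

View pics/s5z.png

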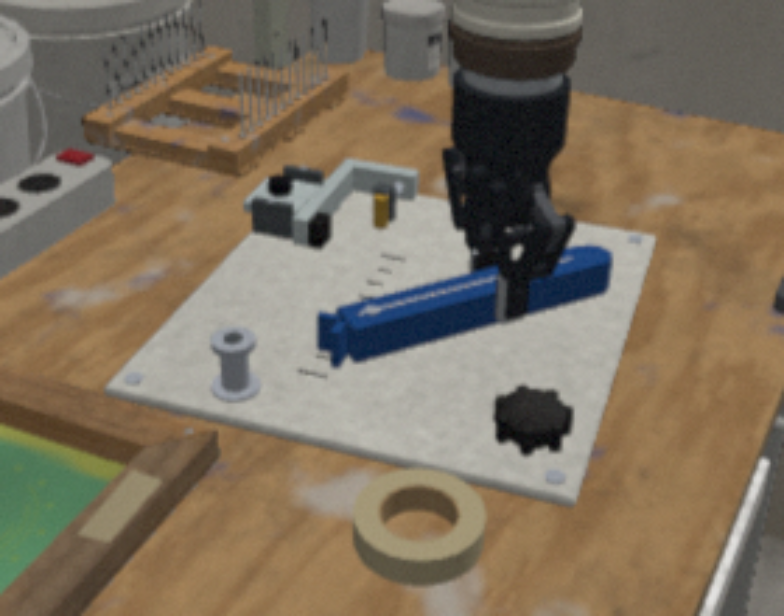

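The bar is gripped, opening 29 mm. I'll ease up about 1 mm and slide the notch towards the post, first most of the way.

>>> step_arm(
  dr=[
    [0,0,0],
    [0,0,0],
    [0,0,0],
    [0,0,0],
    [0,0,0],
    [0,0,0],
    [0,0,0],
    [0,0,0],
  ],
  xyz=[
    [0,0,-0.02],
    [0.2,-0.01,-0.02],
    [0.4,-0.02,-0.02],
    [0.6,-0.04,-0.02],
    [0.8,-0.05,-0.02],
    [1.0,-0.06,-0.02],
    [1.15,-0.07,-0.02],
    [1.25,-0.07,-0.02],
  ],
  gripper=[0.2,0.2,0.2,0.2,0.2,0.2,0.2,0.2],
)

```text
time: 5.4
ee_pos: [0.5324, 0.0065, 0.0116]
tcp_rot: [-180.0, 0.0, 51.6]
wrist_force: [0.8, 0.6, -4.3]
opening: 0.0293
```

Run:
```python
from h import *
tgt((.5026,-.0375),.011,51.3)
S=shot('side','s6.png');T=shot('top','t6.png')
b=np.load('bar0.npy')
im=cv2.resize(T['image'][180:300,160:320,::-1],None,fx=4.5,fy=4.5,interpolation=cv2.INTER_CUBIC);cv2.imwrite('pics/t6z.png',im)
im=cv2.resize(S['image'][180:320,180:380,::-1],None,fx=4,fy=4,interpolation=cv2.INTER_CUBIC);cv2.imwrite('pics/s6z.png',im)
```

```text
t 5.4 p [0.5324 0.0065 0.0116] rot [-179.99    0.     51.64] F [ 0.8  0.6 -4.3] M [ 0.02  0.02 -0.03] op 0.0293 q [  0.7   4.2 -15.1  70.6   0.  129.1]
xyz [-1.326  0.099  0.014] dr [-0.     0.     0.006]
```

View pics/t6z.png

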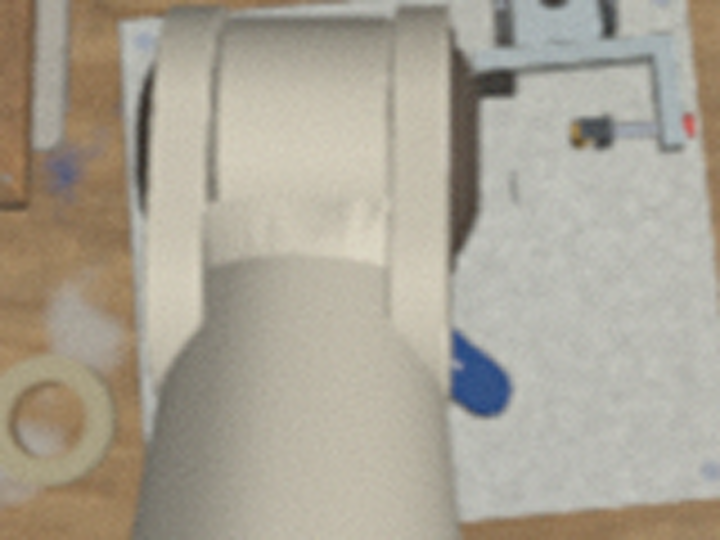

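View pics/s6z.png

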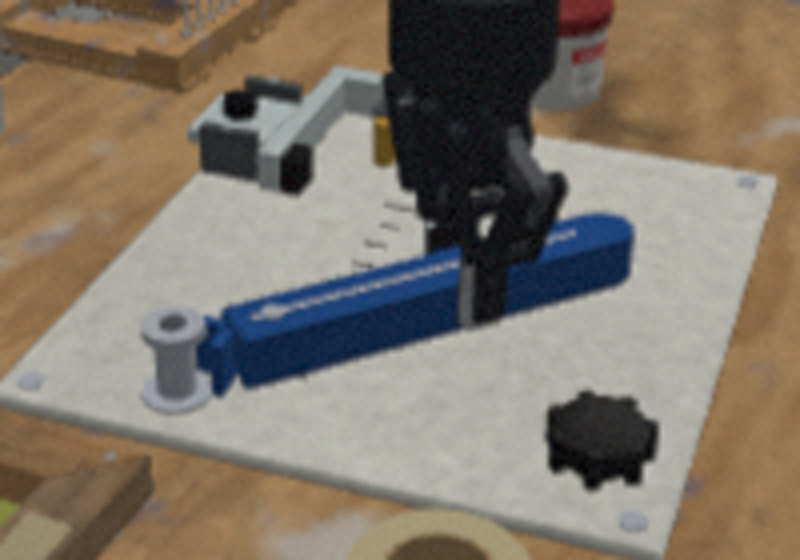

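The notch is right in front of the post. The wrist carries the bar's 4.3 N weight, so the bar is barely off the board. Now fine steps, feeling for contact.

>>> step_arm(
  dr=[
    [0,0,0],
    [0,0,0],
    [0,0,0],
    [0,0,0],
    [0,0,0],
    [0,0,0],
    [0,0,0],
    [0,0,0],
  ],
  xyz=[
    [0.05,0,0],
    [0.1,0,0],
    [0.14,0,0],
    [0.17,0,0],
    [0.19,0,0],
    [0.21,0,0],
    [0.22,0,0],
    [0.22,0,0],
  ],
  gripper=[0.2,0.2,0.2,0.2,0.2,0.2,0.2,0.2],
)

```text
time: 6.3
ee_pos: [0.5376, 0.0128, 0.0117]
tcp_rot: [180.0, 0.0, 51.6]
wrist_force: [0.3, 0.0, -4.8]
opening: 0.0291
```

Run:
```python
from h import *
tgt((.5026,-.0375),.011,51.3)
S=shot('side','s7.png')
im=cv2.resize(S['image'][220:300,190:300,::-1],None,fx=7,fy=7,interpolation=cv2.INTER_CUBIC);cv2.imwrite('pics/s7z.png',im)
```

```text
t 6.3 p [0.5376 0.0128 0.0117] rot [180.     0.    51.61] F [ 0.3  0.  -4.8] M [ 0.03  0.05 -0.02] op 0.0291 q [  1.4   4.9 -14.4  70.7  -0.  129.8]
xyz [-1.529  0.096  0.017] dr [0.    0.    0.005]
```

View pics/s7z.png

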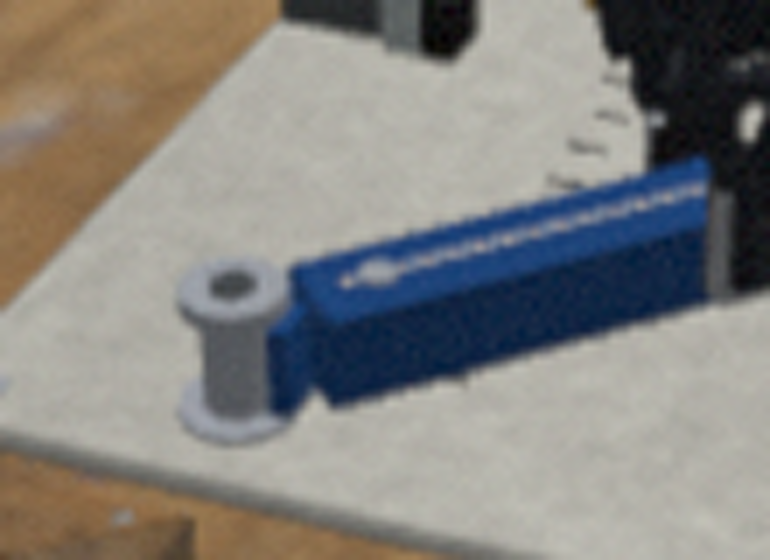

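>>> step_arm(
  dr=[
    [0,0,0],
    [0,0,0],
    [0,0,0],
    [0,0,0],
    [0,0,0],
    [0,0,0],
    [0,0,0],
    [0,0,0],
  ],
  xyz=[
    [0.01,0,0],
    [0.02,0,0],
    [0.03,0,0],
    [0.04,0,0],
    [0.05,0,0],
    [0.05,0,0],
    [0.05,0,0],
    [0.05,0,0],
  ],
  gripper=[0.2,0.2,0.2,0.2,0.2,0.2,0.2,0.2],
)

```text
time: 7.15
ee_pos: [0.538, 0.014, 0.0114]
tcp_rot: [-180.0, 0.1, 51.6]
wrist_force: [-5.0, -4.5, -3.4]
opening: 0.029
```

>>> step_arm(
  dr=[
    [0,0,0],
    [0,0,0],
    [0,0,0],
    [0,0,0],
    [0,0,0],
    [0,0,0],
    [0,0,0],
    [0,0,0],
  ],
  xyz=[
    [0.01,0,0],
    [0.02,0,0],
    [0.02,0,0],
    [0.02,0,0],
    [0.02,0,0],
    [0.02,0,0],
    [0.02,0,0],
    [0.02,0,0],
  ],
  gripper=[0.2,0.2,0.2,0.2,0.2,0.2,0.2,0.2],
)

```text
time: 7.95
ee_pos: [0.538, 0.0143, 0.0112]
tcp_rot: [-179.9, 0.2, 51.6]
wrist_force: [-7.0, -6.4, -2.9]
opening: 0.0291
```

Run:
```python
from h import *
tgt((.5026,-.0375),.011,51.3)
S=shot('side','s8.png')
im=cv2.resize(S['image'][220:300,190:300,::-1],None,fx=7,fy=7,interpolation=cv2.INTER_CUBIC);cv2.imwrite('pics/s8z.png',im)
b,f=None,None
# overlay with assumed seated pose for shape check
for off in (.133,):
    pass
```

```text
t 7.95 p [0.538  0.0143 0.0112] rot [-1.7993e+02  1.6000e-01  5.1600e+01] F [-7.  -6.4 -2.9] M [-1.15  1.26  0.36] op 0.0291 q [ 1.60e+00  5.20e+00 -1.42e+01  7.08e+01 -1.00e-01  1.30e+02]
xyz [-1.564  0.11   0.01 ] dr [-0.001  0.003  0.005]
```

View pics/s8z.png

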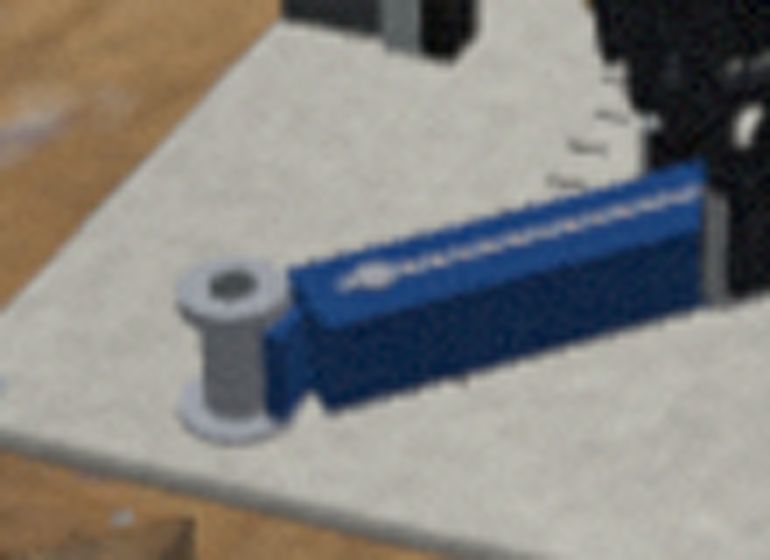

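The contact force is nearly axial (9.4 N axial, 1.5 N lateral), so both V faces are bearing on the post and the bar is seated. Now I'll swing on an arc about the post in 8° pieces, keeping the preload.

>>> step_arm(
  dr=[
    [0,0,-0.0175],
    [0,0,-0.0349],
    [0,0,-0.0524],
    [0,0,-0.0698],
    [0,0,-0.0873],
    [0,0,-0.1047],
    [0,0,-0.1222],
    [0,0,-0.1396],
  ],
  xyz=[
    [0.001,0.057,0],
    [0.002,0.115,0],
    [0.005,0.172,0],
    [0.008,0.23,0],
    [0.013,0.287,0],
    [0.018,0.344,0],
    [0.025,0.401,0],
    [0.032,0.458,0],
  ],
  gripper=[0.2,0.2,0.2,0.2,0.2,0.2,0.2,0.2],
)

```text
time: 8.8
ee_pos: [0.5538, 0.0045, 0.0113]
tcp_rot: [-179.9, 0.1, 59.7]
wrist_force: [-4.3, -2.5, -3.8]
opening: 0.0295
```

```bash
cat >> h.py <<'E'
def st():
    o=bot.get_obs(); y=np.radians(o["tcp_rot"][2]); u=np.array([np.cos(y),np.sin(y)]); w=np.array([u[1],-u[0]]); F=np.array(o["wrist_force"])
    print("t",round(o["time"],2),"p",np.round(o["ee_pos"],4),"yaw",round(o["tcp_rot"][2],2),"Fx(tool)",round(F[:2]@u,1),"Fy",round(F[:2]@w,1),"Fz",round(F[2],1),"M",np.round(o["torque"],2),"pivot133",np.round(np.array(o["ee_pos"])[:2]+.133*u,4))
E
python3 -c "
from h import *
st()"
```

```text
t 8.8 p [0.5538 0.0045 0.0113] yaw 59.67 Fx(tool) -4.4 Fy -2.5 Fz -3.8 M [-0.44  0.82  0.32] pivot133 [0.6209 0.1193]
```

>>> step_arm(
  dr=[
    [0,0,-0.0175],
    [0,0,-0.0349],
    [0,0,-0.0524],
    [0,0,-0.0698],
    [0,0,-0.0873],
    [0,0,-0.1047],
    [0,0,-0.1222],
    [0,0,-0.1396],
  ],
  xyz=[
    [0.016,0.057,0],
    [0.027,0.115,0],
    [0.035,0.172,0],
    [0.038,0.23,0],
    [0.043,0.287,0],
    [0.048,0.344,0],
    [0.06,0.401,0],
    [0.067,0.458,0],
  ],
  gripper=[0.2,0.2,0.2,0.2,0.2,0.2,0.2,0.2],
)

```text
time: 9.6
ee_pos: [0.5706, -0.0037, 0.0113]
tcp_rot: [-179.9, 0.2, 67.6]
wrist_force: [-6.9, -7.8, -2.3]
opening: 0.0291
```

```bash
python3 -c "
from h import *
st()"
```

```text
t 9.6 p [ 0.5706 -0.0037  0.0113] yaw 67.61 Fx(tool) -9.8 Fy -3.4 Fz -2.3 M [-1.62  1.27  0.23] pivot133 [0.6213 0.1193]
```

>>> step_arm(
  dr=[
    [0,0,-0.0175],
    [0,0,-0.0349],
    [0,0,-0.0524],
    [0,0,-0.0698],
    [0,0,-0.0873],
    [0,0,-0.1047],
    [0,0,-0.1222],
    [0,0,-0.1396],
  ],
  xyz=[
    [0.004,0.057,0],
    [0.008,0.115,0],
    [0.014,0.172,0],
    [0.02,0.23,0],
    [0.028,0.287,0],
    [0.036,0.344,0],
    [0.047,0.401,0],
    [0.057,0.458,0],
  ],
  gripper=[0.2,0.2,0.2,0.2,0.2,0.2,0.2,0.2],
)

```text
time: 10.4
ee_pos: [0.5885, -0.0095, 0.0114]
tcp_rot: [-179.9, 0.3, 75.6]
wrist_force: [-6.4, -13.8, -2.5]
opening: 0.0294
```

```bash
python3 -c "
from h import *
st()"
```

```text
t 10.4 p [ 0.5885 -0.0095  0.0114] yaw 75.56 Fx(tool) -14.9 Fy -2.8 Fz -2.5 M [-2.59  1.21  0.25] pivot133 [0.6217 0.1193]
```

>>> step_arm(
  dr=[
    [0,0,-0.0175],
    [0,0,-0.0349],
    [0,0,-0.0524],
    [0,0,-0.0698],
    [0,0,-0.0873],
    [0,0,-0.1047],
    [0,0,-0.1222],
    [0,0,-0.1396],
  ],
  xyz=[
    [-0.01,0.057,0],
    [-0.01,0.115,0],
    [-0.01,0.172,0],
    [-0.007,0.23,0],
    [-0.002,0.287,0],
    [0.003,0.344,0],
    [0.01,0.401,0],
    [0.017,0.458,0],
  ],
  gripper=[0.2,0.2,0.2,0.2,0.2,0.2,0.2,0.2],
)

```text
time: 11.2
ee_pos: [0.6071, -0.0129, 0.0115]
tcp_rot: [-180.0, 0.2, 83.6]
wrist_force: [-3.1, -10.1, -4.1]
opening: 0.0296
```

```bash
python3 -c "
from h import *
st()
S=shot('side','s9.png');T=shot('top','t9.png')
im=np.vstack([cv2.resize(S['image'][190:290,180:320,::-1],None,fx=3,fy=3,interpolation=cv2.INTER_CUBIC),cv2.resize(T['image'][180:270,180:320,::-1],None,fx=3,fy=3,interpolation=cv2.INTER_CUBIC)]);cv2.imwrite('pics/s9z.png',im)
"
```

```text
t 11.2 p [ 0.6071 -0.0129  0.0115] yaw 83.58 Fx(tool) -10.4 Fy -1.9 Fz -4.1 M [-1.96  0.65  0.24] pivot133 [0.622  0.1193]
```

View pics/s9z.png

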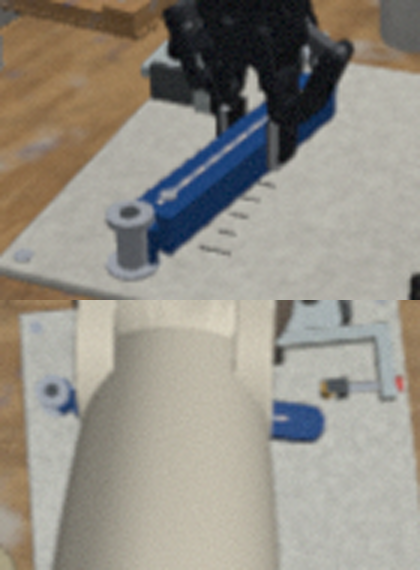

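The bar's round end is just short of the roller and the notch is still on the post. I'll continue in smaller arcs.

>>> step_arm(
  dr=[
    [0,0,-0.0109],
    [0,0,-0.0218],
    [0,0,-0.0327],
    [0,0,-0.0436],
    [0,0,-0.0545],
    [0,0,-0.0654],
    [0,0,-0.0763],
    [0,0,-0.0873],
  ],
  xyz=[
    [0.005,0.036,0],
    [0.01,0.072,0],
    [0.014,0.108,0],
    [0.018,0.144,0],
    [0.02,0.179,0],
    [0.022,0.215,0],
    [0.025,0.251,0],
    [0.03,0.287,0],
  ],
  gripper=[0.2,0.2,0.2,0.2,0.2,0.2,0.2,0.2],
)

```text
time: 12.1
ee_pos: [0.6181, -0.0135, 0.0116]
tcp_rot: [-179.9, 0.2, 88.5]
wrist_force: [-6.9, -13.6, 0.1]
opening: 0.0293
```

```bash
python3 -c "
from h import *
st()"
```

```text
t 12.1 p [ 0.6181 -0.0135  0.0116] yaw 88.49 Fx(tool) -13.8 Fy -6.5 Fz 0.1 M [-2.51  1.42 -0.43] pivot133 [0.6216 0.1194]
```

>>> step_arm(
  dr=[
    [0,0,-0.0065],
    [0,0,-0.013],
    [0,0,-0.0196],
    [0,0,-0.0262],
    [0,0,-0.0327],
    [0,0,-0.0393],
    [0,0,-0.0458],
    [0,0,-0.0524],
  ],
  xyz=[
    [0.0,0.022,0],
    [0.0,0.043,0],
    [0.001,0.065,0],
    [0.001,0.086,0],
    [0.002,0.108,0],
    [0.003,0.129,0],
    [0.004,0.151,0],
    [0.005,0.172,0],
  ],
  gripper=[0.2,0.2,0.2,0.2,0.2,0.2,0.2,0.2],
)

```text
time: 12.9
ee_pos: [0.6256, -0.0135, 0.0116]
tcp_rot: [-180.0, 0.2, 91.5]
wrist_force: [-2.3, -11.6, -3.4]
opening: 0.0291
```

```bash
python3 -c "
from h import *
st()"
```

```text
t 12.9 p [ 0.6256 -0.0135  0.0116] yaw 91.51 Fx(tool) -11.5 Fy -2.6 Fz -3.4 M [-2.45  0.55  0.01] pivot133 [0.6221 0.1195]
```

>>> step_arm(
  dr=[
    [0,0,-0.0044],
    [0,0,-0.0087],
    [0,0,-0.0131],
    [0,0,-0.0175],
    [0,0,-0.0218],
    [0,0,-0.0262],
    [0,0,-0.0305],
    [0,0,-0.0349],
  ],
  xyz=[
    [0.0,0.014,0],
    [0.0,0.029,0],
    [0.0,0.043,0],
    [0.001,0.057,0],
    [0.001,0.072,0],
    [0.001,0.086,0],
    [0.002,0.1,0],
    [0.002,0.115,0],
  ],
  gripper=[0.2,0.2,0.2,0.2,0.2,0.2,0.2,0.2],
)

```text
time: 13.7
ee_pos: [0.631, -0.0132, 0.0117]
tcp_rot: [180.0, 0.2, 93.5]
wrist_force: [1.5, -12.1, -5.4]
opening: 0.0293
```

```bash
python3 -c "
from h import *
st()
S=shot('side','s10.png');T=shot('top','t10.png')
im=np.vstack([cv2.resize(S['image'][190:290,180:320,::-1],None,fx=3,fy=3,interpolation=cv2.INTER_CUBIC),cv2.resize(T['image'][180:270,180:320,::-1],None,fx=3,fy=3,interpolation=cv2.INTER_CUBIC)]);cv2.imwrite('pics/s10z.png',im)
"
```

```text
t 13.7 p [ 0.631  -0.0132  0.0117] yaw 93.55 Fx(tool) -12.2 Fy 0.8 Fz -5.4 M [-2.38 -0.27  0.49] pivot133 [0.6227 0.1195]
```

View pics/s10z.png

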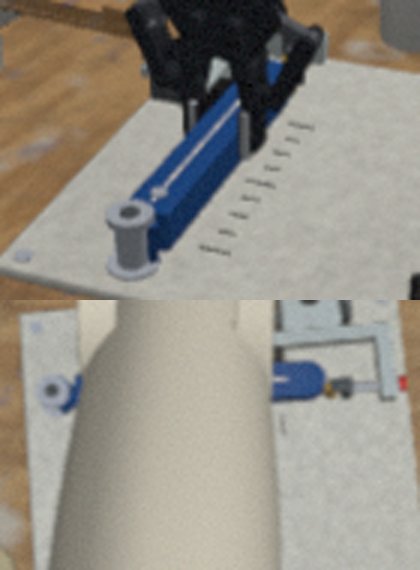

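The roller is past its crest, since the sideways force has reversed. Now I'll feel for the pad in 1° pieces.

>>> step_arm(
  dr=[
    [0,0,-0.003],
    [0,0,-0.006],
    [0,0,-0.009],
    [0,0,-0.012],
    [0,0,-0.015],
    [0,0,-0.0175],
    [0,0,-0.0175],
    [0,0,-0.0175],
  ],
  xyz=[
    [0.0,0.01,0],
    [0.0,0.02,0],
    [0.0,0.03,0],
    [0.0,0.039,0],
    [0.0,0.049,0],
    [0.0,0.057,0],
    [0.0,0.057,0],
    [0.0,0.057,0],
  ],
  gripper=[0.2,0.2,0.2,0.2,0.2,0.2,0.2,0.2],
)

```text
time: 14.6
ee_pos: [0.6328, -0.0131, 0.0117]
tcp_rot: [-180.0, 0.2, 94.5]
wrist_force: [-1.9, -11.1, -3.6]
opening: 0.0292
```

```bash
python3 -c "
from h import *
st()"
```

```text
t 14.6 p [ 0.6328 -0.0131  0.0117] yaw 94.51 Fx(tool) -10.9 Fy -2.7 Fz -3.6 M [-2.41  0.2   0.14] pivot133 [0.6224 0.1195]
```

>>> step_arm(
  dr=[
    [0,0,-0.002],
    [0,0,-0.004],
    [0,0,-0.006],
    [0,0,-0.008],
    [0,0,-0.008],
    [0,0,-0.008],
    [0,0,-0.008],
    [0,0,-0.008],
  ],
  xyz=[
    [0.0,0.008,0],
    [0.0,0.015,0],
    [0.0,0.023,0],
    [0.0,0.03,0],
    [0.0,0.03,0],
    [0.0,0.03,0],
    [0.0,0.03,0],
    [0.0,0.03,0],
  ],
  gripper=[0.2,0.2,0.2,0.2,0.2,0.2,0.2,0.2],
)

```text
time: 15.4
ee_pos: [0.6329, -0.0131, 0.0117]
tcp_rot: [-179.9, 0.2, 94.9]
wrist_force: [-6.5, -12.0, -0.2]
opening: 0.0291
```

```bash
python3 -c "
from h import *
st()"
```

```text
t 15.4 p [ 0.6329 -0.0131  0.0117] yaw 94.9 Fx(tool) -11.4 Fy -7.5 Fz -0.2 M [-2.39  1.42 -0.73] pivot133 [0.6215 0.1194]
```

>>> step_arm(
  dr=[
    [0,0,0],
    [0,0,0],
    [0,0,0],
    [0,0,0],
    [0,0,0],
    [0,0,0],
    [0,0,0],
    [0,0,0],
  ],
  xyz=[
    [0.0,0.01,0],
    [0.0,0.02,0],
    [0.0,0.03,0],
    [0.0,0.04,0],
    [0.0,0.04,0],
    [0.0,0.04,0],
    [0.0,0.04,0],
    [0.0,0.04,0],
  ],
  gripper=[0.2,0.2,0.2,0.2,0.2,0.2,0.2,0.2],
)

```text
time: 16.2
ee_pos: [0.6329, -0.0131, 0.0117]
tcp_rot: [-179.7, 0.2, 94.9]
wrist_force: [-16.7, -13.4, 5.6]
opening: 0.0292
```

```bash
python3 -c "
from h import *
st()"
```

```text
t 16.2 p [ 0.6329 -0.0131  0.0117] yaw 94.89 Fx(tool) -11.9 Fy -17.8 Fz 5.6 M [-2.6   2.97 -0.72] pivot133 [0.6216 0.1194]
```

The pad force is about 18–20 N by force and moment balance, and the bar isn't moving any further. I'll ease the load, then open.

>>> step_arm(
  dr=[
    [0,0,0],
    [0,0,0],
    [0,0,0],
    [0,0,0],
    [0,0,0],
    [0,0,0],
    [0,0,0],
    [0,0,0],
  ],
  xyz=[
    [0.0,0.0,0],
    [0.0,0.0,0],
    [0.0,0.0,0],
    [-0.01,-0.015,0],
    [-0.02,-0.03,0],
    [-0.02,-0.03,0],
    [-0.02,-0.03,0],
    [-0.02,-0.03,0],
  ],
  gripper=[0.2,0.2,0.2,0.2,0.2,0.2,0.2,0.2],
  squeeze=30,
)

```text
time: 17.0
ee_pos: [0.6329, -0.0131, 0.0117]
tcp_rot: [-179.8, 0.1, 94.9]
wrist_force: [-10.0, -7.8, 1.2]
opening: 0.0293
```

```bash
python3 -c "
from h import *
st()"
```

```text
t 17.0 p [ 0.6329 -0.0131  0.0117] yaw 94.92 Fx(tool) -7.0 Fy -10.6 Fz 1.2 M [-1.82  1.82 -0.77] pivot133 [0.6215 0.1194]
```

>>> step_arm(
  dr=[
    [0,0,0],
    [0,0,0],
    [0,0,0],
    [0,0,0],
    [0,0,0],
    [0,0,0],
    [0,0,0],
    [0,0,0],
  ],
  xyz=[
    [0,0,0],
    [0,0,0],
    [0,0,0],
    [0,0,0],
    [0,0,0],
    [0,0,0],
    [0,0,0],
    [0,0,0],
  ],
  gripper=[0.5,0.7,0.8,0.8,0.8,0.8,0.8,0.8],
)

```text
time: 17.8
ee_pos: [0.6343, -0.0114, 0.0117]
tcp_rot: [-180.0, -0.0, 95.1]
wrist_force: [-0.1, -0.6, 0.4]
opening: 0.0684
```

```bash
python3 -c "
from h import *
st()"
```

```text
t 17.8 p [ 0.6343 -0.0114  0.0117] yaw 95.07 Fx(tool) -0.6 Fy -0.1 Fz 0.4 M [ 0.01  0.01 -0.02] pivot133 [0.6225 0.1211]
```

Free of load. Next I'll lift straight up and then retreat towards the robot.

>>> step_arm(
  dr=[
    [0,0,0],
    [0,0,0],
    [0,0,0],
    [0,0,0],
    [0,0,0],
    [0,0,0],
    [0,0,0],
    [0,0,0],
  ],
  xyz=[
    [0,0,-0.2],
    [0,0,-0.5],
    [0,0,-1.0],
    [0,0,-1.6],
    [0,0,-2.2],
    [0,0,-2.8],
    [0,0,-3.4],
    [0,0,-3.6],
  ],
  gripper=[0.8,0.8,0.8,0.8,0.8,0.8,0.8,0.8],
)

```text
time: 18.6
ee_pos: [0.6353, -0.0115, 0.1598]
tcp_rot: [179.7, 0.0, 95.1]
wrist_force: [0.8, -0.6, 0.1]
opening: 0.0684
```

>>> step_arm(
  dr=[
    [0,0,0],
    [0,0,0],
    [0,0,0],
    [0,0,0],
    [0,0,0],
    [0,0,0],
    [0,0,0],
    [0,0,0],
  ],
  xyz=[
    [0,-0.6,0],
    [0,-1.4,0],
    [0,-2.3,0],
    [0,-3.2,0],
    [0,-4.1,0],
    [0,-5.0,0],
    [0,-5.8,0],
    [0,-6.2,0],
  ],
  gripper=[0.8,0.8,0.8,0.8,0.8,0.8,0.8,0.8],
)

```text
time: 19.4
ee_pos: [0.3851, -0.0335, 0.1558]
tcp_rot: [180.0, 0.0, 95.1]
wrist_force: [0.3, -0.5, 0.6]
opening: 0.0684
```

Run:
```python
from h import *
st()
S=shot('side','s11.png');T=shot('top','t11.png')
b,f=fitbar2([S,T],[.633,.012,1.656,.0905]); print(np.round(b,4),np.degrees(b[2]),f)
u=np.array([np.cos(b[2]),np.sin(b[2])]);print("notch",b[:2]+.1075*u,"home dev",np.degrees(b[2]-np.load('board.npy')[2])-90)
cv2.imwrite('pics/s11z.png',cv2.resize(S['image'][180:330,180:380,::-1],None,fx=4,fy=4,interpolation=cv2.INTER_CUBIC))
cv2.imwrite('pics/t11z.png',cv2.resize(T['image'][150:310,170:370,::-1],None,fx=3.7,fy=3.7,interpolation=cv2.INTER_CUBIC))
```

```text
t 19.4 p [ 0.3851 -0.0335  0.1558] yaw 95.06 Fx(tool) -0.5 Fy 0.2 Fz 0.6 M [-0.03 -0.02  0.05] pivot133 [0.3734 0.099 ]
[0.6322 0.0069 1.675  0.0922] 95.96854417250374 0.2198874056339264
notch [0.62100208 0.11381543] home dev 0.12595636664980248
```

View pics/s11z.png

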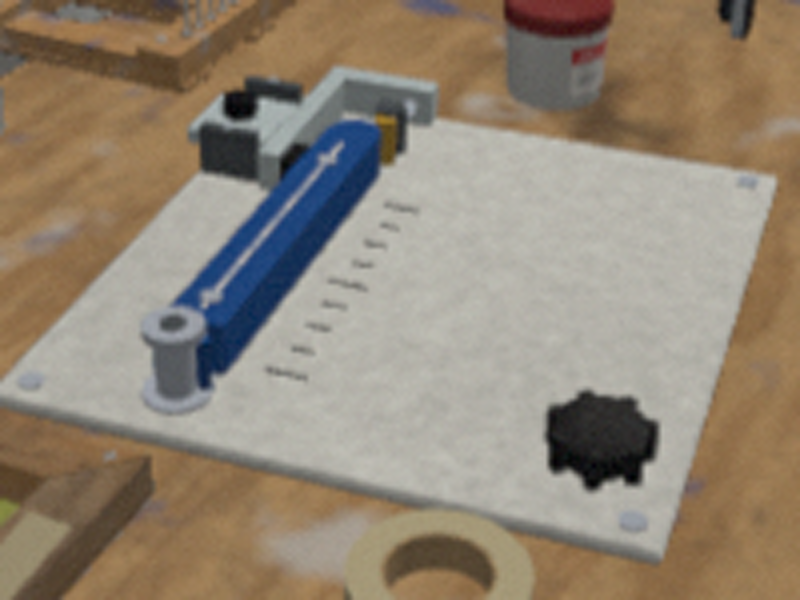

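View pics/t11z.png

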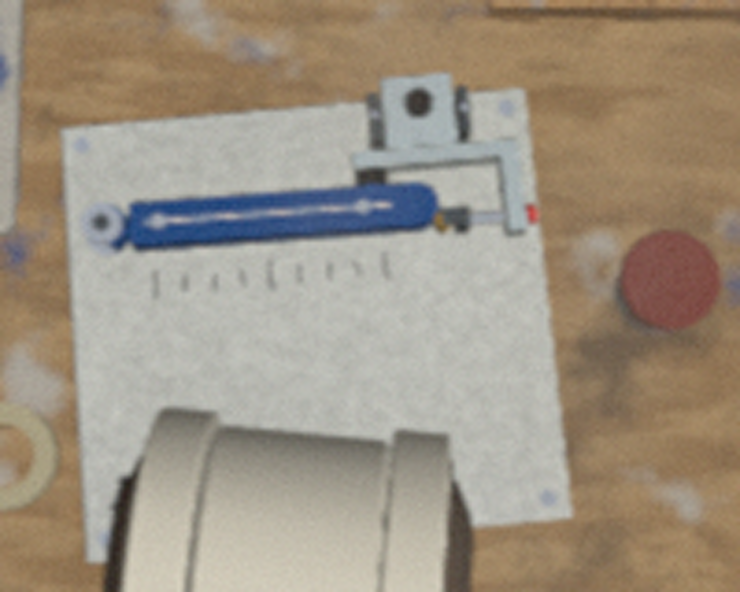

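The bar is at the pad, with the roller behind its round end at (440,218) in the top picture. The fit's notch position is off because the cap hides the jaws, so I'll check the seating with an overlay.

Run:
```python
from h import *
S=shot('side','s12.png');T=shot('top','t12.png')
v=np.load('board.npy'); c,s=np.cos(v[2]),np.sin(v[2]); post=np.array([v[0]+c*.06-s*.11,v[1]+s*.06+c*.11])
def ov(p,fx,cr,th,fn):
    u=np.array([np.cos(th),np.sin(th)]); b=[*(post-.1075*u),th,.0905]
    im=cv2.resize(p['image'][:,:,::-1],None,fx=fx,fy=fx,interpolation=cv2.INTER_CUBIC); m=cv2.resize(barmask(p,b),None,fx=fx,fy=fx)>.5
    cs,_=cv2.findContours(m.astype(np.uint8),cv2.RETR_EXTERNAL,cv2.CHAIN_APPROX_NONE); cv2.drawContours(im,cs,-1,(0,255,255),1)
    a=[int(k*fx) for k in cr]; cv2.imwrite(fn,im[a[0]:a[1],a[2]:a[3]])
th=np.radians(94.9)
ov(S,6,(195,290,195,300),th,'pics/os.png'); ov(T,6,(190,230,185,305),th,'pics/ot.png')
```

```text
(no output)
```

View pics/os.png

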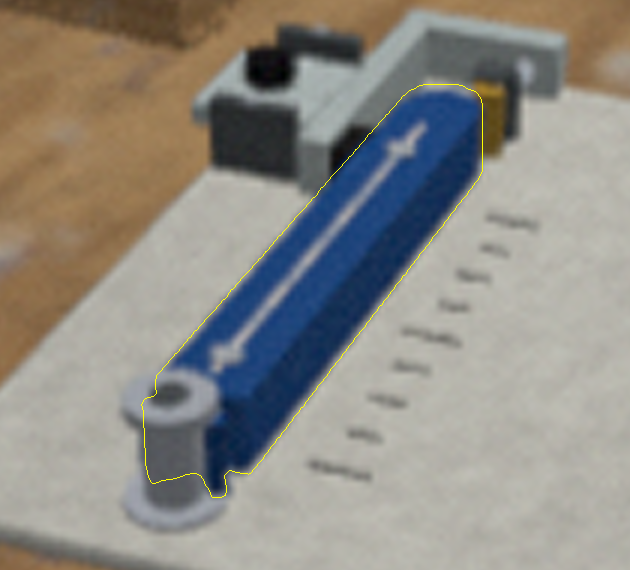

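View pics/ot.png

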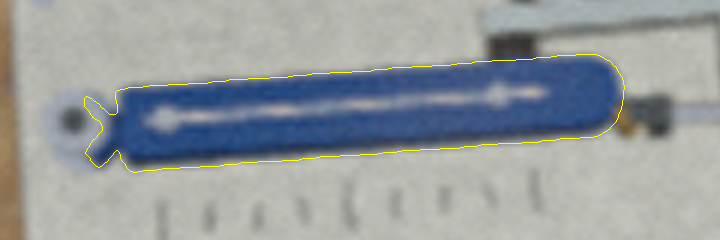

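The seated-pose outline matches along the bar at both ends, and the bar's side touches the pad.

```bash
python3 -c "
from h import *
st(); print(bot.job_done())"
```

```text
t 19.6 p [ 0.3878 -0.0334  0.156 ] yaw 95.06 Fx(tool) -0.5 Fy -0.1 Fz -0.1 M [-0.01 -0.04 -0.02] pivot133 [0.376  0.0991]
the job is handed in; nothing more can be done
None
```

The bar is home: the notch is on the post, the roller has snapped in behind the round end and the bar rests on the stop pad. I handed the job in at 19.6 s with the gripper lifted clear and back towards the robot.

- **On the post:** I gripped the bar about 26 mm behind its centre and slid it in. The push was almost straight along the bar (9.4 N along it, 1.5 N sideways), so both V faces were bearing.
- **Swing:** I turned the bar about 43° round the post. Between moves the push towards the post read 4 to 15 N. The sideways force rose to about 6.5 N at the roller and then reversed once it was past.
- **On the pad:** The pad was met at a bar yaw of about 94.9°. I pressed to an estimated 18–20 N on it, worked out from the wrist force and moment rather than measured directly, then eased off and opened.

**Final checks:**
- In both pictures, an outline of the fully seated bar at 94.9° lines up with the bar at both ends. The bar's side touches the pad and the roller sits behind the round end.
- 94.9° is about 0.9° from the board's y direction, inside the 3° allowed.
- The wrist force was near zero after release. The jar, tape roll and knob were not touched.

**One disagreement:** an automatic fit after release put the notch about 5 mm from the post and the angle at 96.0°. I set it aside because the post's cap hides the notch jaws from that fit, and the outline check did not support it.

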